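# Hook the drain strainer out of the drain box

### The job

The strainer is deep down in the drain box: take the drain hook from its stand, catch the strainer's wire loop with it and gently draw the strainer out, past the rubber nubs. Stand the strainer upright on the free part of the black tray, without dropping it or touching it with the gripper, then hang the hook back upright between the prongs of its stand. Do not force anything with the hook (creep up to every contact, 2 or 3 N show that it has touched; never push or pull with more than about 12 N), and leave the other things where they are.

Things in the scene. Friction and masses are not known exactly. Their poses are not given: they have to be found in the camera images.
- drain_box: Fixed steel box, 160 x 160 mm, 130 mm high, with a round upright bore in the middle of its top, 76 mm wide and 122 mm deep (8 mm floor). Origin: centre of the underside; z up, along the bore's axis.
- nubs (a point): Point on the bore's axis, 72 mm above the box's underside, level with three round black rubber nubs that stand 1.8 mm out of the bore's wall (leaving a 72.4 mm circle) at 30, 150 and 270 degrees from the box's x axis. They are sprung and give way outwards when the strainer passes, which takes about 4 to 7 N more than its weight.
- strainer: Loose round metal basket strainer standing on the floor of the bore: 74 mm wide, 50 mm high, its upper edge coned in to 66 mm at the top, about 0.23 to 0.33 kg. Origin: centre of the underside, z up. A wire loop (bail) stands on its flat top; it spans 44 mm along the strainer's own y axis, so it is hooked from the +x or -x side.
- strainer_top (a point): Centre of the strainer's flat top, axes as the strainer's. The loop arches over it: 4 mm wire, at the middle (highest) its underside is 24 mm and its top 28 mm above this point. The loop is bent over about y, 3 mm above the flat top, by up to 0.5 rad (11 mm at its top) to either x side; it is too stiff to push upright. The lean is not measured: feel for the wire.
- stand: Fixed hook stand: base 130 x 90 x 10 mm, a back post (30 mm wide, at x = +50 mm, not above the prongs) and two level prongs (8 mm thick) along the stand's x axis, from x = -40 to +45 mm, with a 14 mm gap between them, open at the -x end. Prong tops 135 mm above the table. Origin: centre of the base's underside; z up.
- hook: Loose drain hook, 0.14 kg, hanging upright in the stand. Origin: on the shank's axis, at the underside of its square collar (26 x 26 x 6 mm) that rests on the prong tops; z up along the shank. Above the collar a flat black handle, 16 mm thick along x, 34 mm wide along y, from z = 6 to 68 mm: grip it from above across its 16 mm.
- hook_bend (a point): Inner floor of the hook's J, 6 mm on the hook's +x side of the shank axis, 89.5 mm below the collar; axes as the hook's. The shank (5 mm round steel) runs straight down from the collar, the J's lowest point is 5 mm below this one, its upright tip (axis 12 mm on +x of the shank's, 5 mm thick) ends 10 mm above this point. 7 mm clear between shank and tip.
- tray: Fixed black tray, 200 x 250 mm (x, y), rim 16 mm high, walls and floor 4 mm thick. Origin: centre of the underside; z up. The clear tub stands on its -y half; the +y half is free (a good spot for the strainer is x = 0, y = +50 mm).
- tub: Bystander: clear plastic open tub, 110 x 75 mm, 50 mm high, standing on the tray. Origin: centre of the underside.
- sauce: Bystander: amber bottle, 56 mm wide, 170 mm high, on the table. Origin: centre of the underside.
- bowl: Bystander: white bowl, 110 mm wide, 50 mm high, on the wooden board (a fixed board 140 x 380 x 30 mm beyond the drain box). Origin: centre of the underside.
- spatula: Bystander: spatula lying on the wooden board. Origin: its underside.
- cup: Bystander: steel cup, 72 mm wide, 85 mm high, on the table in front of the drain box. Origin: centre of the underside.
- sponge: Bystander: yellow sponge block, 110 x 70 x 35 mm. Origin: centre of the underside.
- jar: Bystander: glass jar with white cap, 70 mm wide, 100 mm high. Origin: centre of the underside.
There are look-alikes about, which are no part of the job. Of the things shaped like the hook, the black one is meant. What is shaped like the strainer but pink is not meant.

How it is judged:
By the outcome, as a careful person would: the job done as asked, in the order asked, and still so for the second after the job is handed in, with the robot touching nothing.
It also fails if it takes over 72 s, if anything falls off the work surface, if the arm or the gripper's body presses on something with over 40 N, if the wrist force passes 120 N, or if a joint passes its speed limit or range.

### The arm

A 6-joint arm with a two-finger parallel gripper is mounted at the origin on the work surface. World frame = base frame: x ahead of the robot, y to its left, z up, the work surface at z = 0. Lengths are in mm, angles in rad, forces in N, time in s.
With the tool pointing down it reaches from about 350 to 875 mm from the base axis. Payload 4.2 kg.
Tool frame: the origin (TCP) lies midway between the tips of the shut fingers; the grasp point (between the pads) lies 19 mm behind it; z points along the fingers, y is the line along which they close (so a half turn about z gives the same grasp; the last joint's range is limited). The gripper opens to 85 mm and grips with 20 to 120 N. Pads are 22 mm wide; open, the fingers measure 114 mm over their backs; the gripper's body (76 mm by 85 mm) begins 54 mm behind the grasp point. The pads swing forward as they close: fully open they stand 13 mm farther back than shut.
Start: joints at [-1.089, 0.385, 0.008, 0, -1.194, -0.259], TCP at [138.119, -609.526, 231.312] pointing down, gripper open.
Joint ranges: [-3.14, 3.14], [-1.21, 2.06], [-1.07, 1.41], [-3.16, 2.05], [-2.99, -0.16], [-3.1, 3.1]. Speed limits (rad/s): [2.79, 2.79, 3.14, 3.14, 3.14, 3.14].

### API

Orientations are given as a unit quaternion [x, y, z, w].
In Python, from bench import read_state, get_image, job_done gives the robot as it stands.
- The arm moves only by the shell command python3 -m jog 'ROWS'. ROWS is JSON, a list of rows, each a list of 3 entries, a list of its own where there are three numbers: the shift along the world's x, y, z scaled (see below), then the turn, a rotation vector about the world's x, y, z scaled (see below), then the gripper's target within -1 to 1 (shut at 1, half-way at 0, fully open at -1). In form: [[[x, y, z], [wx, wy, wz], claw], ...]. A call has 1 to 20 rows; each row is the pose to reach, as a shift and turn from the pose commanded when the call began; what a row does not reach only later rows make up. The controller multiplies each number of a shift by 10 cm and each number of a turn by 120 degrees. A row lasts 1/10 s, in which the tool goes at most 50 mm and 8.59 degrees, less where a joint would pass 70% of its speed; a pose out of reach is approached as far as the arm can. A call with a number of a shift or a turn outside -1 to 1 is refused whole. A call with a gripper value outside its range is refused whole. The fingers move at their own pace and stop on an object; the grip force is fixed at half the most. Time passes only in rows, so rows that repeat a pose let the fingers close. It gives the time, the measured TCP pose, the force, the opening and the grip force at its end, in the units of the state.
- read_state(): the state, without advancing time (a new reading comes with each control period).
- get_image(name): name is "side" or "top"; returns a dict with "frame" (400x640x3 uint8, red, green, blue), "range_z" (400x640 float32, mm along the optical axis (not along the pixel's ray), 0 where there is no reading), "fx", "fy", "cx", "cy" (pixels), "R" (3x3) and "t" (3): a world point X has camera coordinates R X + t. Camera axes: x right, y down, z forward; pixel columns grow to the right and rows downward; lengths in mm; the calibration is good to about 2 mm. A picture is of the moment at which its call begins.
- job_done(): hands the job in; it is judged then, once.
The state is a dict: "clock": time; "joints": joint angles; "joint_vel": joint speeds; "joint_efforts": joint torques, N m; "position": TCP position; "ee_rot": TCP orientation; "contact_force": force on the tool from outside, world axes, zero at the start; "wrist_torque": the same for the moment, N m; "gripper_width": finger opening in mm; "grasp_force": force on a finger pad.
Only numpy, scipy, OpenCV 4.12 (cv2) and the standard library are available. Lean on these libraries where they do the work, as an engineer would, in place of code of your own. Each camera call takes 0.05 s, during which the arm holds its last target. There are 200 camera calls.

## Working session

There is one attempt and no reset: what is moved stays moved. The work goes in short steps, Python scripts to look and compute and a shell command to move; the robot and the scene stay as the last step left them, time stands still between calls to the robot, and variables do not carry over. Pictures are saved under pics/ and viewed, at most 12 in all, crops included, and the job is handed in when it is done.

```bash
mkdir -p pics; ls; python3 - <<'E'
from bench import read_state,get_image
import cv2,numpy as np
for n in("top","side"):
    g=get_image(n); cv2.imwrite(f"pics/{n}0.png",g["frame"][:,:,::-1]); np.savez(f"{n}0.npz",**g)
    print(n,g["fx"],g["fy"],g["cx"],g["cy"],np.round(g["R"],3).tolist(),np.round(g["t"],1), (-g["R"].T@g["t"]).round())
print(read_state())
E
```

```text
pics
top 510.05484709497046 510.05484709497046 330.6991636118582 195.47685345265845 [[0.003, -1.0, 0.005], [-0.992, -0.003, -0.129], [0.129, -0.004, -0.992]] [ 106.3  563.6 1804.6] [ 326.  116. 1862.]
side 461.43244803407936 461.43244803407936 321.14284324169495 198.00568459976427 [[-0.895, 0.446, -0.01], [0.279, 0.542, -0.793], [-0.348, -0.712, -0.609]] [ 466.6 -129.2 1854.1] [1099. 1183. 1032.]
{'clock': 0.1, 'joints': array([-1.08941560e+00,  3.85490872e-01,  6.77347212e-03, -4.22556199e-04,
       -1.19397499e+00, -2.58584941e-01]), 'joint_vel': array([ 1.39250672e-03, -1.69609238e-03,  3.39292087e-03,  1.15612925e-04,
        2.32807997e-05, -1.09952825e-03]), 'joint_efforts': array([-3.95503901e-05, -3.93320632e+01,  1.88931334e+01,  4.19791058e+00,
       -2.54652346e-03,  4.43163884e-06]), 'position': array([ 137.99391067, -609.055559  ,  230.33033264]), 'ee_rot': array([-1.11090138e-01,  9.93809863e-01,  9.54894683e-04, -1.59715964e-04]), 'contact_force': array([ 0.80703619, -0.17170087,  0.26308684]), 'wrist_torque': array([ 0.01020014,  0.0176929 , -0.02500072]), 'grasp_force': 0.0, 'gripper_width': 85.37184720549129}
```

View pics/top0.png

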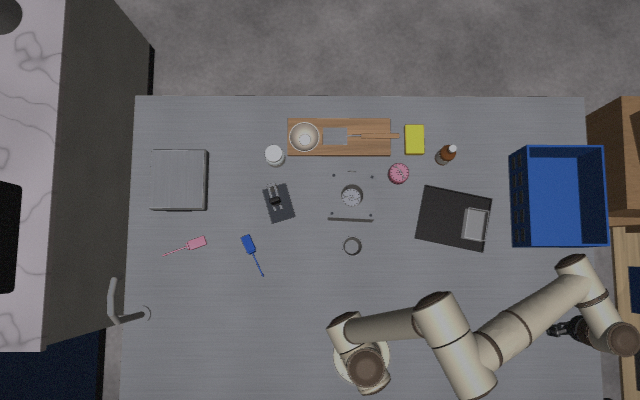

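View pics/side0.png

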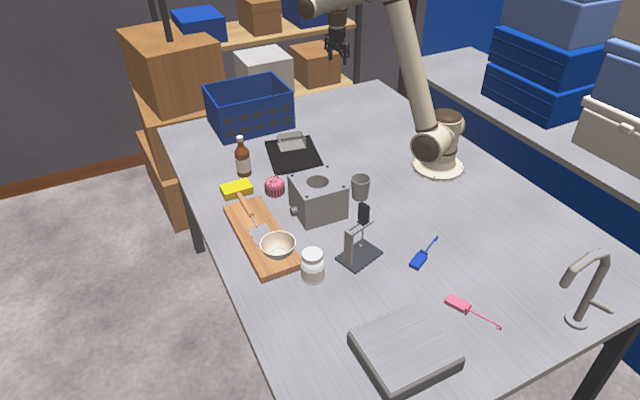

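Top view: black hook in its stand at (276,201). Its look-alikes, the blue one (250,250) and the pink one (190,245), lie on the table. The strainer is in the box bore at (351,196), and the pink look-alike is at (399,173). The tray is at (453,217), with the tub at (475,224). In the side view, the hook handle is at (364,214) and the box bore at (317,182). I'll check the choice in one close crop.

```bash
cat > h.py <<'E'
import numpy as np,cv2
def ray(g,u,v,z):
    R,t=g["R"],g["t"]; c=-R.T@t
    d=R.T@np.array([(u-g["cx"])/g["fx"],(v-g["cy"])/g["fy"],1.]); return c+d*(z-c[2])/d[2]
def pts(g):
    v,u=np.mgrid[0:400,0:640]; Z=g["range_z"].astype(float)
    P=np.stack([(u-g["cx"])/g["fx"]*Z,(v-g["cy"])/g["fy"]*Z,Z],-1)
    return (P-g["t"])@g["R"]
def proj(g,X):
    p=g["R"]@np.array(X)+g["t"]; return g["fx"]*p[0]/p[2]+g["cx"],g["fy"]*p[1]/p[2]+g["cy"]
E
python3 - <<'E'
from h import *
t=dict(np.load("top0.npz"));s=dict(np.load("side0.npz"))
def cr(g,x0,y0,w,h,k): return cv2.resize(g["frame"][y0:y0+h,x0:x0+w,::-1],None,fx=k,fy=k,interpolation=cv2.INTER_CUBIC)
A=np.hstack([cr(t,255,175,50,50,6),cr(t,325,165,83,50,6)]);A=A[:,:798]
B=np.hstack([cr(t,410,180,90,75,3.33),cr(s,280,160,125,62,4)[:249]])
B=cv2.resize(B,(798,260))
cv2.imwrite("pics/c1.png",np.vstack([A,B]))
P=pts(t)
for nm,lo,hi,x0,x1,y0,y1 in [("prong",125,160,255,300,175,230),("handle",170,215,255,300,175,230),("box",122,140,320,385,160,230),("tray",10,25,405,500,175,260),("traytub",45,60,405,500,175,260),("straintop",45,95,335,370,180,215)]:
    Q=P[y0:y1,x0:x1].reshape(-1,3); m=(Q[:,2]>lo)&(Q[:,2]<hi);Q=Q[m]
    if len(Q)>4:
        r=cv2.minAreaRect(Q[:,:2].astype(np.float32)); print(nm,len(Q),Q.mean(0).round(1),Q.min(0).round(),Q.max(0).round(),[np.round(a,1) for a in r])
E
```

```text
Traceback (most recent call last):
ValueError: all the input array dimensions except for the concatenation axis must match exactly, but along dimension 0, the array at index 0 has size 250 and the array at index 1 has size 248
```

```bash
python3 - <<'E'
from h import *
t=dict(np.load("top0.npz"));s=dict(np.load("side0.npz"))
def cr(g,x0,y0,w,h,k): return cv2.resize(g["frame"][y0:y0+h,x0:x0+w,::-1],None,fx=k,fy=k,interpolation=cv2.INTER_CUBIC)
A=np.hstack([cr(t,255,175,50,50,6),cr(t,325,165,83,50,6)])
B=np.hstack([cr(t,410,180,90,75,3.33)[:248],cr(s,280,160,125,62,4)])
B=cv2.resize(B,(798,260))
cv2.imwrite("pics/c1.png",np.vstack([A,B]))
P=pts(t)
for nm,lo,hi,x0,x1,y0,y1 in [("prong",125,160,255,300,175,230),("handle",170,215,255,300,175,230),("box",122,140,320,385,160,230),("tray",10,25,405,500,175,260),("traytub",45,60,405,500,175,260),("straintop",45,95,335,370,180,215)]:
    Q=P[y0:y1,x0:x1].reshape(-1,3); m=(Q[:,2]>lo)&(Q[:,2]<hi);Q=Q[m]
    if len(Q)>4:
        r=cv2.minAreaRect(Q[:,:2].astype(np.float32)); print(nm,len(Q),Q.mean(0).round(1),Q.min(0).round(),Q.max(0).round(),[np.round(a,1) for a in r])
E
```

```text
prong 129 [549.6 302.6 136.6] [497. 275. 125.] [594. 327. 158.] [array([546.7, 300.9]), array([95. , 32.5]), np.float64(17.3)]
handle 63 [527.5 295.  197.8] [517. 279. 171.] [539. 312. 209.] [array([528.4, 296.3]), array([16.8, 34.3]), np.float64(20.1)]
box 1715 [552.9  37.2 129.9] [470. -44. 122.] [637. 118. 140.] [array([553.8,  36.8]), array([160.4, 160.9]), np.float64(87.3)]
tray 820 [ 484.8 -345.2   14.1] [ 337. -508.   10.] [ 645. -162.   25.] [array([ 491.6, -335.6]), array([301.3, 351.7]), np.float64(1.8)]
traytub 146 [ 477.5 -390.9   51.5] [ 404. -455.   45.] [ 637. -158.   60.] [array([ 512.7, -293.7]), array([346.2, 121.7]), np.float64(65.8)]
straintop 327 [560.   35.2  60.1] [525.  -1.  45.] [593.  71.  93.] [array([559. ,  35.2]), array([72.1, 66.9]), np.float64(88.4)]
```

View pics/c1.png

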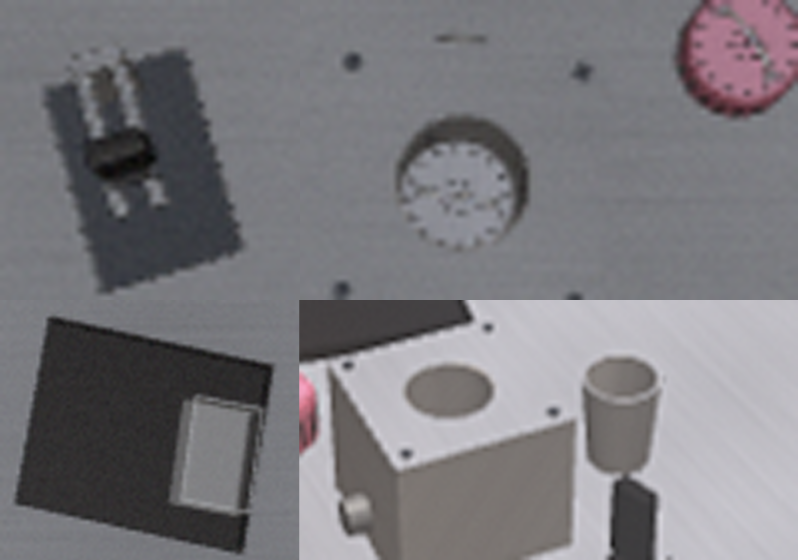

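The crop shows the black hook's handle (276,201) between the prongs and the metal strainer in the bore (351,196), whose loop runs roughly along image horizontal (world y). The pink strainer at (399,173) is ruled out. Next I need the J's side and the loop's angle.

```bash
python3 - <<'E'
from h import *
t=dict(np.load("top0.npz"));s=dict(np.load("side0.npz"))
def cr(g,x0,y0,w,h,k):
    c=g["frame"][y0:y0+h,x0:x0+w,::-1]; c=cv2.normalize(c,None,0,255,cv2.NORM_MINMAX); return cv2.resize(c,None,fx=k,fy=k,interpolation=cv2.INTER_CUBIC)
cv2.imwrite("pics/c2.png",np.hstack([cr(t,338,182,28,30,16)[:480],cr(s,335,196,50,80,6)]))
P=pts(t); D=P[183:210,338:366,2]
print(np.round(D).astype(int)[::1,::1])
# stand axes: prong centre line & handle
H=P[175:230,255:300].reshape(-1,3)
for lo,hi in((131,145),(200,207),(6,16)):
    Q=H[(H[:,2]>lo)&(H[:,2]<hi)]; r=cv2.minAreaRect(Q[:,:2].astype(np.float32));print(lo,len(Q),r,cv2.boxPoints(r).round().tolist())
E
```

```text
[[ 134  135  137  125  131  136  134  136  138  124  128  134  133  122
   123  134  135  131  125  129  129  134  131  141  128  134  123  132]
 [ 124  131  121  124  135 1862  125  133  129  127  124  121  128  128
   119  124  135  128  129  122  128  133  127  124  131  138  124  120]
 [ 131  130  130  123  123  126  127  126  127  121  111  108  105  106
    96  118  110  119  130  130  126  141  129  131  127  128  132  129]
 [ 130  132  138  133  127  132  126  122  103   93   88   79   82   74
    82   86   92  102  103  114  130  130  135  129  130  120  133  131]
 [ 128  124  133  130  132  140  119   97   81   73   57   55   54   43
    56   59   60   75   86   91  110  126  134  131  138  131  134  123]
 [ 125  129  128  125  125  119   90   64   60   54   47   57   59   47
    42   41 1862   51   67   78   88  108  128  132  123  131  124  129]
 [ 135  123  134  132  127   98   65   46   51   47   53   60   64   63
    53   59   59   53   36   58   74   87  113  123  135  119  124  127]
 [ 127  132  132  128   91   58   45   51   51   53   56   59   55   53
    60   55  
[... 2635 characters left out ...]
131  126  125  128  127  124  127]
 [ 135  125  131  127  124  127  122  131  127  140  129  134  130  145
   135  134  129  133  136  127  132  123  136  128  127  133  124  133]]
131 97 ((545.9363403320312, 301.5777893066406), (94.31507110595703, 30.3399600982666), 16.69913101196289) [[496.0, 303.0], [505.0, 273.0], [595.0, 301.0], [587.0, 330.0]]
200 31 ((528.7901611328125, 295.00531005859375), (15.708367347717285, 30.81630516052246), 18.235326766967773) [[517.0, 307.0], [526.0, 278.0], [541.0, 283.0], [531.0, 312.0]]
6 555 ((543.1058349609375, 304.39678955078125), (200.18734741210938, 161.7041473388672), 0.7213591933250427) [[442.0, 384.0], [444.0, 222.0], [644.0, 225.0], [642.0, 387.0]]
```

View pics/c2.png

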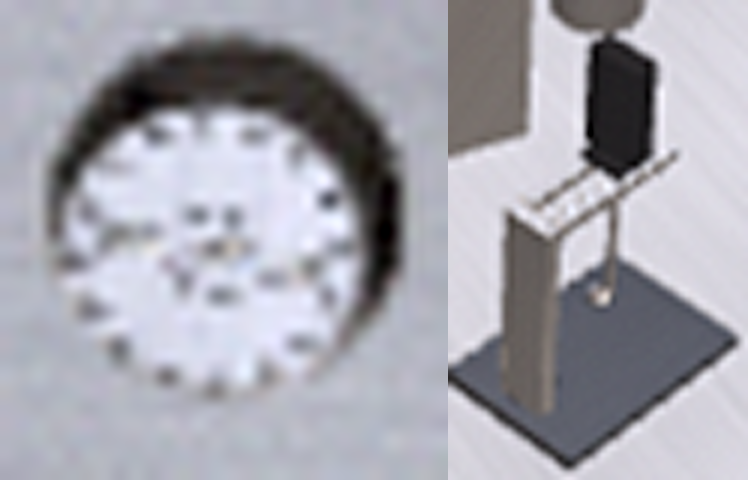

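The J tip points towards the post (hook +x ≈ stand +x, yaw about 17°). The loop's wire pixels at z ≈ 70–89 run along v ≈ 197–198, so it spans roughly world y. Now I'll get precise numbers.

```bash
python3 - <<'E'
from h import *
t=dict(np.load("top0.npz"));s=dict(np.load("side0.npz"))
hsv=cv2.cvtColor(t["frame"],cv2.COLOR_RGB2HSV); V=hsv[...,2]; P=pts(t)
def reg(m,x0,y0,x1,y1):
    z=np.zeros(m.shape,np.uint8); z[y0:y1,x0:x1]=m[y0:y1,x0:x1]; return z
def rect(m,z,nm):
    v,u=np.nonzero(m); Q=np.array([ray(t,a,b,z)[:2] for a,b in zip(u,v)],np.float32); r=cv2.minAreaRect(Q); print(nm,len(u),np.round(r[0],1),np.round(r[1],1),round(r[2],1),cv2.boxPoints(r).round().tolist())
print("V base",V[210,283],"table",V[225,310],"tray",V[205,435],"handle",V[201,276])
rect(reg(V<60,405,180,500,258),10,"tray")
rect(reg((V<90),258,178,300,226),10,"base")
rect(reg(V<45,258,178,300,226),203,"handletop")
# box bore & strainer disc
top=P[...,2]
m=reg((top<118),330,178,372,215); v,u=np.nonzero(m); print("bore",*[ray(t,c,d,130).round(1) for c,d in [((u.min()+u.max())/2,(v.min()+v.max())/2)]],u.min(),u.max(),v.min(),v.max())
m=reg((V>115)&(top<100),338,182,366,210); c=max(cv2.findContours(m,0,1)[0],key=cv2.contourArea); (cx,cy),r=cv2.minEnclosingCircle(c); M=cv2.fitEllipse(c); print("disc",cx,cy,r,M,ray(t,M[0][0],M[0][1],58))
# wire
W=[]
for a in range(339,361):
  for b in range(193,202):
    if 68<top[b,a]<95: W.append((a,b,*P[b,a]))
W=np.array(W);print(W.round(1)); print(np.polyfit(W[:,3],W[:,2],1))
# side handle top
hs=cv2.cvtColor(s["frame"],cv2.COLOR_RGB2HSV)[...,2]
PS=pts(s); Q=PS[196:230,350:378].reshape(-1,3); k=(hs[196:230,350:378].ravel()<70)&(Q[:,2]>135)&(Q[:,2]<215); Q=Q[k]; print("side handle",len(Q),Q.mean(0),Q.min(0),Q.max(0))
E
```

```text
V base 68 table 131 tray 44 handle 17
tray 2980 [ 485.8 -339.3] [250.4 200.6] 78.1 [[362.0, -441.0], [558.0, -482.0], [610.0, -237.0], [413.0, -196.0]]
base 802 [539.4 299.7] [132.4  91.7] 17.0 [[463.0, 324.0], [489.0, 237.0], [616.0, 275.0], [589.0, 363.0]]
handletop 55 [522.9 292.6] [26.4 36. ] 0.2 [[510.0, 311.0], [510.0, 275.0], [536.0, 275.0], [536.0, 311.0]]
bore [551.3  42.3 130. ] 338 362 185 206
disc 350.7574157714844 197.4604034423828 9.118340492248535 ((350.81292724609375, 197.09300231933594), (16.149831771850586, 17.37677001953125), 110.7408447265625) [554.88996094  36.32363528  58.        ]
[[342.  200.  543.1  68.   68.2]
 [343.  197.  553.8  64.5  68.6]
 [344.  197.  553.7  61.   69.6]
 [345.  196.  557.4  57.4  68.9]
 [345.  197.  553.2  57.5  73.3]
 [346.  197.  553.4  54.   72.3]
 [347.  197.  551.6  51.   86.3]
 [348.  197.  551.8  47.4  84.6]
 [349.  197.  551.6  43.9  86.6]
 [350.  197.  552.2  40.2  81.7]
 [350.  198.  547.7  40.6  89. ]
 [351.  198.  548.5  36.8  83.3]
 [352.  198.  547.8  33.5  89. ]
 [353.  198.  548.6  29.7  82.7]
 [354.  198.  549.   26.   79. ]
 [355.  198.  548.3  22.8  85.1]
 [356.  198.  549.9  18.6  72.3]
 [357.  197.  553.7  15.   70.4]
 [357.  198.  550.4  14.9  68.5]]
[3.91637287e-02 5.49207579e+02]
side handle 194 [533.6612188  302.19323226 173.4678079 ] [521.09640608 283.3046773  137.34925202] [541.68545675 317.22992233 204.56270283]
```

Measurements:
- **Stand:** base at (539.4, 299.7), yaw 17.0°.
- **Hook:** about (528.4, 296.1), with the handle top measured at 203–205 mm against an expected 203.
- **Box axis:** (553.8, 36.8), top 130 as expected.
- **Loop top:** about (550, 37, 86), strainer yaw about -3°.
- **Tray:** (485.8, -339.3), +y at 78.1°, so the spot is (496, -290).

All of these are within reach, so I'll go to the hook.

```bash

python3 -m jog '[[[1,1,0.7],[0,0,0.1],-1],[[1,1,0.7],[0,0,0.1],-1],[[1,1,0.7],[0,0,0.1],-1],[[1,1,0.7],[0,0,0.1],-1]]'
python3 -m jog '[[[1,1,0],[0,0,0.1],-1],[[1,1,0],[0,0,0.1],-1],[[1,1,0],[0,0,0.1],-1]]'
python3 -m jog '[[[1,1,0],[0,0,0.1],-1],[[1,1,0],[0,0,0.1],-1],[[1,1,0],[0,0,0.1],-1]]'
python3 -m jog '[[[0.9,1,0],[0,0,0.1],-1],[[0.9,1,0],[0,0,0.1],-1],[[0.9,1,0],[0,0,0.1],-1]]'
python3 -m jog '[[[0,1,0],[0,0,0.1],-1],[[0,1,0],[0,0,0.1],-1],[[0,1,0],[0,0,0.1],-1]]'
python3 -m jog '[[[0,1,0],[0,0,0.1],-1],[[0,1,0],[0,0,0.1],-1],[[0,1,0],[0,0,0.1],-1]]'
python3 -m jog '[[[0,1,0],[0,0,0.1],-1],[[0,1,0],[0,0,0.1],-1],[[0,1,0],[0,0,0.1],-1]]'
python3 -m jog '[[[0,1,0],[0,0,0.085],-1],[[0,1,0],[0,0,0.085],-1],[[0,1,0],[0,0,0.085],-1]]'
python3 -m jog '[[[0,1,0],[0,0,0],-1],[[0,1,0],[0,0,0],-1],[[0,1,0],[0,0,0],-1],[[0,1,0],[0,0,0],-1]]'
```

```text
clock: 0.5
position: [240.9, -508.0, 304.6]
ee_rot: [-0.217, 0.976, -0.002, 0.001]
contact_force: [0.8, -0.0, 0.3]
gripper_width: 85.7
grasp_force: 0.0
clock: 0.8
position: [338.8, -408.0, 300.6]
ee_rot: [-0.316, 0.949, 0.001, -0.0]
contact_force: [1.1, 0.0, -0.5]
gripper_width: 85.6
grasp_force: 0.0
clock: 1.1
position: [439.1, -307.8, 300.6]
ee_rot: [-0.413, 0.911, 0.001, -0.0]
contact_force: [-0.1, -1.3, 0.1]
gripper_width: 85.3
grasp_force: 0.0
clock: 1.4
position: [529.4, -207.5, 300.2]
ee_rot: [-0.507, 0.862, 0.001, -0.001]
contact_force: [0.2, -0.7, 0.6]
gripper_width: 85.4
grasp_force: 0.0
clock: 1.7
position: [528.0, -105.3, 300.4]
ee_rot: [-0.596, 0.803, 0.001, -0.0]
contact_force: [0.5, -0.4, 0.1]
gripper_width: 85.2
grasp_force: 0.0
clock: 2.0
position: [528.0, -6.0, 300.5]
ee_rot: [-0.676, 0.737, 0.001, -0.0]
contact_force: [0.3, -0.7, 0.9]
gripper_width: 85.2
grasp_force: 0.0
clock: 2.3
position: [528.3, 93.6, 300.3]
ee_rot: [0.749, -0.662, -0.0, 0.0]
contact_force: [0.4, 0.3, -0.4]
gripper_width: 85.5
grasp_force: 0.0
clock: 2.6
position: [528.5, 193.5, 299.9]
ee_rot: [0.805, -0.594, -0.0, 0.001]
contact_force: [-0.6, 0.0, -0.4]
gripper_width: 85.9
grasp_force: 0.0
clock: 3.0
position: [528.4, 290.0, 300.1]
ee_rot: [0.804, -0.595, -0.0, 0.001]
contact_force: [-0.7, -0.4, -0.4]
gripper_width: 85.5
grasp_force: 0.0
```

```bash

python3 -m jog '[[[0,0.06,-0.3],[0,0,0],-1],[[0,0.06,-0.6],[0,0,0],-1],[[0,0.06,-0.8],[0,0,0],-1],[[0,0.06,-1],[0,0,0],-1]]'
python3 -m jog '[[[0,0,-0.15],[0,0,0],-1],[[0,0,-0.3],[0,0,0],-1],[[0,0,-0.44],[0,0,0],-1],[[0,0,-0.44],[0,0,0],-1]]'
python3 - <<'E'
from h import *; from bench import get_image
import cv2
o=[]
for n,b in(("top",(255,175,50,50)),("side",(325,170,75,75))):
    g=get_image(n); x,y,w,h=b; o.append(cv2.resize(g["frame"][y:y+h,x:x+w,::-1],(400,400),interpolation=cv2.INTER_CUBIC))
cv2.imwrite("pics/c3.png",np.hstack(o))
E
```

```text
clock: 3.4
position: [528.5, 293.9, 200.3]
ee_rot: [0.803, -0.596, 0.0, 0.001]
contact_force: [-0.1, 0.4, 0.7]
gripper_width: 85.5
grasp_force: 0.0
clock: 3.8
position: [527.5, 293.4, 155.3]
ee_rot: [0.803, -0.596, -0.001, 0.002]
contact_force: [0.2, -0.9, -0.6]
gripper_width: 85.3
grasp_force: 0.0
```

View pics/c3.png

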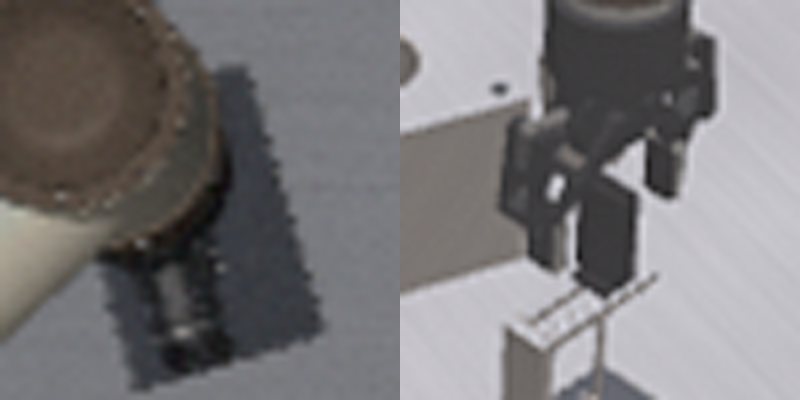

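The handle stands between the open fingers (side view, finger tips either side of the black handle), so I'll close.

```bash

python3 -m jog '[[[0,0,0],[0,0,0],0.2],[[0,0,0],[0,0,0],0.4],[[0,0,0],[0,0,0],1],[[0,0,0],[0,0,0],1],[[0,0,0],[0,0,0],1],[[0,0,0],[0,0,0],1]]'
python3 -c "
from bench import *
s=read_state();print(s['position'],s['contact_force'],s['grasp_force'],s['gripper_width'],s['wrist_torque'])"
```

```text
clock: 4.5
position: [528.2, 296.7, 157.7]
ee_rot: [0.804, -0.595, 0.0, -0.0]
contact_force: [0.2, -0.4, 2.1]
gripper_width: 15.4
grasp_force: 58.5
[528.23546514 296.69936045 157.65290881] [ 0.15941368 -0.35437623  2.13435424] 58.545886874198914 15.382896668209716 [ 0.0230429   0.01926788 -0.03257412]
```

```bash

python3 -m jog '[[[0,0,0.05],[0,0,0],1],[[0,0,0.1],[0,0,0],1],[[0,0,0.3],[0,0,0],1],[[0,0,0.6],[0,0,0],1],[[0,0,0.9],[0,0,0],1],[[0,0,1],[0,0,0],1]]'
python3 -m jog '[[[0,0,0.1],[0,0,0],1],[[0,0,0.2],[0,0,0],1],[[0,0,0.2],[0,0,0],1]]'
python3 -m jog '[[[0,-0.3,0],[0,0,-0.04],1],[[0,-0.6,0],[0,0,-0.08],1],[[0,-1,0],[0,0,-0.1],1]]'
python3 -m jog '[[[0,-0.4,0],[0,0,-0.04],1],[[-0.04,-0.8,0],[0,0,-0.0667],1],[[-0.04,-1,0],[0,0,-0.0667],1]]'
python3 -m jog '[[[0,-0.3,0],[0,0,0],1],[[0,-0.5,0],[0,0,0],1],[[0,-0.58,0],[0,0,0],1],[[0,-0.58,0],[0,0,0],1],[[0,-0.58,0],[0,0,0],1]]'
python3 - <<'E'
from h import *; from bench import get_image
import cv2
o=[]
for n,b in(("top",(320,165,60,60)),("side",(270,110,110,110))):
    g=get_image(n); np.savez(n+"1.npz",**g); x,y,w,h=b; o.append(cv2.resize(g["frame"][y:y+h,x:x+w,::-1],(400,400),interpolation=cv2.INTER_CUBIC))
cv2.imwrite("pics/c4.png",np.hstack(o))
E
```

```text
clock: 5.1
position: [529.4, 297.3, 261.2]
ee_rot: [0.804, -0.595, 0.001, -0.003]
contact_force: [0.9, 0.8, -0.8]
gripper_width: 15.7
grasp_force: 58.7
clock: 5.4
position: [528.4, 296.6, 277.8]
ee_rot: [0.804, -0.595, 0.0, -0.0]
contact_force: [0.3, 0.6, -1.3]
gripper_width: 15.3
grasp_force: 58.7
clock: 5.7
position: [527.6, 196.1, 275.6]
ee_rot: [0.737, -0.676, -0.0, 0.001]
contact_force: [0.6, 0.5, -0.9]
gripper_width: 15.3
grasp_force: 58.7
clock: 6.0
position: [522.8, 93.7, 276.2]
ee_rot: [-0.687, 0.727, 0.001, -0.001]
contact_force: [1.4, 0.1, -1.5]
gripper_width: 15.4
grasp_force: 58.7
clock: 6.5
position: [524.1, 38.9, 276.8]
ee_rot: [-0.688, 0.726, 0.0, -0.0]
contact_force: [0.8, 0.4, -0.9]
gripper_width: 15.5
grasp_force: 58.7
```

View pics/c4.png

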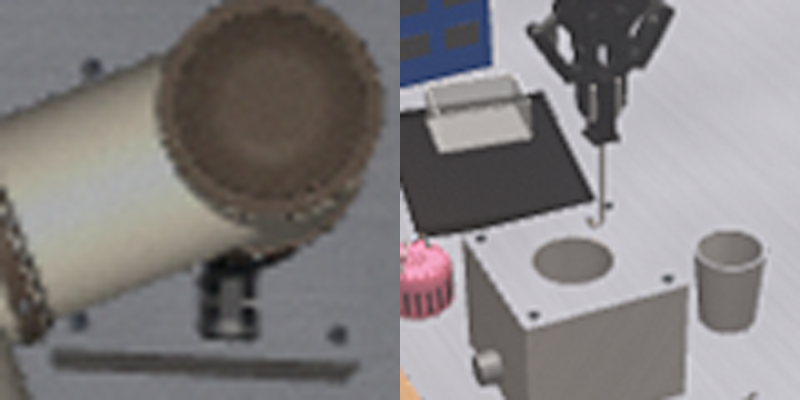

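The hook hangs upright over the near-left part of the bore in the side view (J at about (323,170)). I'll check this against the predicted pixel.

```bash
python3 - <<'E'
from h import *
s=dict(np.load("side1.npz"))
a=np.deg2rad(-3);d=np.array([np.cos(a),np.sin(a),0]);o=np.array([524.1,38.7,255.])
for n,X in(("Jlow",o+6*d+[0,0,-94.5]),("bend",o+6*d+[0,0,-89.5]),("tip",o+12*d+[0,0,-79.5]),("collar",o),("boreC",[553.8,36.8,130])): print(n,np.round(proj(s,X),1))
f=s["frame"].astype(int); 
for v in (150,155,160,165,168,170,171,172,173): print(v,f[v,316:332].mean(-1).astype(int))
hs=cv2.cvtColor(s["frame"],cv2.COLOR_RGB2HSV)
P=pts(s)
m=(cv2.cvtColor(s["frame"],cv2.COLOR_RGB2GRAY)<105).astype(np.uint8); m[:170]=0;m[196:]=0;m[:,:300]=0;m[:,342:]=0
c=max(cv2.findContours(m,0,1)[0],key=cv2.contourArea); print("bore ell",cv2.fitEllipse(c))
E
```

```text
Jlow [323.4 171.8]
bend [323.4 170.5]
tip [321.8 168.5]
collar [324.9 147.1]
boreC [317.  180.8]
150 [112 185 198 194 194 199 192 163 139 107 168 210 204 201 197 194]
155 [ 63  51  66 148 207 195 193 199 174 117 173 200 194 193 196 197]
160 [ 66  67  65  59  45 116 191 210 177 117 172 201 198 200 197 197]
165 [ 60  57  51  54  74  86 111 168 166 120 156 163 179 200 196 196]
168 [206 204 202 200 198 201 207 206 176 122 173 198 206 200 197 197]
170 [197 196 197 200 190 145 125 181 182 129 176 203 199 200 199 198]
171 [197 196 198 199 197 161 122 161 158 152 193 201 199 200 199 199]
172 [197 198 197 198 201 192 159 154 172 186 206 200 197 199 199 200]
173 [198 200 201 201 201 204 197 190 204 202 203 201 199 198 199 200]
bore ell ((328.11578369140625, 181.12265014648438), (3.36685848236084, 3.9544050693511963), 2.1746954917907715)
```

The predicted pixels match to within 0.5 px. I'll lower it on the -x side of the loop.

```bash

python3 -m jog '[[[0,0,-0.2],[0,0,0],1],[[0,0,-0.4],[0,0,0],1],[[0,0,-0.55],[0,0,0],1],[[0,0,-0.65],[0,0,0],1],[[0,0,-0.7],[0,0,0],1],[[0,0,-0.7],[0,0,0],1],[[0,0,-0.7],[0,0,0],1]]' | grep -E "clock|pos|contact"
python3 -m jog '[[[0,0,-0.02],[0,0,0],1],[[0,0,-0.04],[0,0,0],1],[[0,0,-0.06],[0,0,0],1],[[0,0,-0.06],[0,0,0],1]]' | grep -E "pos|contact"
python3 -m jog '[[[0,0,-0.02],[0,0,0],1],[[0,0,-0.04],[0,0,0],1],[[0,0,-0.06],[0,0,0],1],[[0,0,-0.06],[0,0,0],1]]' | grep -E "pos|contact"
```

```text
clock: 7.3
position: [524.7, 38.8, 208.0]
contact_force: [0.1, 0.5, -1.1]
position: [523.9, 38.4, 201.1]
contact_force: [-1.0, -0.3, -1.0]
position: [523.9, 38.4, 194.9]
contact_force: [-0.5, -0.7, -1.2]
```

```bash

python3 -m jog '[[[0,0,-0.02],[0,0,0],1],[[0,0,-0.04],[0,0,0],1],[[0,0,-0.06],[0,0,0],1],[[0,0,-0.06],[0,0,0],1]]' | grep -E "pos|contact"
python3 -m jog '[[[0,0,-0.02],[0,0,0],1],[[0,0,-0.04],[0,0,0],1],[[0,0,-0.06],[0,0,0],1],[[0,0,-0.06],[0,0,0],1]]' | grep -E "pos|contact"
python3 -m jog '[[[0,0,-0.02],[0,0,0],1],[[0,0,-0.04],[0,0,0],1],[[0,0,-0.05],[0,0,0],1],[[0,0,-0.05],[0,0,0],1]]' | grep -E "pos|contact"
```

```text
position: [523.9, 38.4, 188.9]
contact_force: [-1.1, 0.0, -0.8]
position: [523.9, 38.4, 182.9]
contact_force: [-0.6, -0.3, -1.4]
position: [524.0, 38.4, 178.1]
contact_force: [-0.8, -0.8, -0.8]
```

```bash

python3 -m jog '[[[0.02,0,0],[0,0,0],1],[[0.04,0,0],[0,0,0],1],[[0.06,0,0],[0,0,0],1],[[0.06,0,0],[0,0,0],1]]' | grep -E "pos|contact"
python3 -m jog '[[[0.02,0,0],[0,0,0],1],[[0.04,0,0],[0,0,0],1],[[0.04,0,0],[0,0,0],1]]' | grep -E "pos|contact"
python3 -m jog '[[[0.02,0,0],[0,0,0],1],[[0.04,0,0],[0,0,0],1],[[0.04,0,0],[0,0,0],1]]' | grep -E "pos|contact"
```

```text
position: [530.5, 38.5, 178.3]
contact_force: [-1.0, -0.5, -2.2]
position: [534.4, 38.5, 178.3]
contact_force: [-0.2, -0.4, -2.2]
position: [538.4, 38.5, 178.3]
contact_force: [0.0, -0.2, -1.9]
```

```bash

python3 -m jog '[[[0.01,0,0],[0,0,0],1],[[0.02,0,0],[0,0,0],1],[[0.02,0,0],[0,0,0],1]]' | grep -E "pos|contact"
python3 -m jog '[[[0.01,0,0],[0,0,0],1],[[0.02,0,0],[0,0,0],1],[[0.02,0,0],[0,0,0],1]]' | grep -E "pos|contact"
python3 -m jog '[[[0.01,0,0],[0,0,0],1],[[0.02,0,0],[0,0,0],1],[[0.02,0,0],[0,0,0],1]]' | grep -E "pos|contact"
```

```text
position: [540.2, 38.5, 178.3]
contact_force: [-0.1, 0.1, -1.8]
position: [542.3, 38.5, 178.3]
contact_force: [-0.1, -0.3, -1.0]
position: [544.3, 38.5, 178.3]
contact_force: [-0.2, 0.8, -2.0]
```

```bash

python3 -m jog '[[[0.01,0,0],[0,0,0],1],[[0.015,0,0],[0,0,0],1],[[0.015,0,0],[0,0,0],1]]' | grep -E "pos|contact"
python3 -m jog '[[[0.01,0,0],[0,0,0],1],[[0.015,0,0],[0,0,0],1],[[0.015,0,0],[0,0,0],1]]' | grep -E "pos|contact"
```

```text
position: [545.3, 38.4, 178.2]
contact_force: [-1.2, 0.9, -0.7]
position: [546.9, 38.4, 178.2]
contact_force: [-2.3, 0.4, 0.3]
```

```bash

python3 -m jog '[[[0.005,0,0],[0,0,0],1],[[0.005,0,0],[0,0,0],1]]' | grep -E "pos|contact"
python3 -m jog '[[[0.005,0,0],[0,0,0],1],[[0.005,0,0],[0,0,0],1]]' | grep -E "pos|contact"
```

```text
position: [547.5, 38.4, 178.2]
contact_force: [-1.3, 1.2, -1.6]
position: [547.8, 38.4, 178.2]
contact_force: [-2.5, 0.1, -0.7]
```

Light contact at x ≈ 547, consistent with the wire at ≈ 551. I'll back off 1.5 mm and raise gently.

```bash

python3 -m jog '[[[-0.015,0,0],[0,0,0],1],[[-0.015,0,0.02],[0,0,0],1],[[-0.015,0,0.04],[0,0,0],1],[[-0.015,0,0.06],[0,0,0],1],[[-0.015,0,0.08],[0,0,0],1],[[-0.015,0,0.08],[0,0,0],1]]' | grep -E "pos|contact"
python3 -m jog '[[[0,0,0.01],[0,0,0],1],[[0,0,0.02],[0,0,0],1],[[0,0,0.03],[0,0,0],1],[[0,0,0.03],[0,0,0],1]]' | grep -E "pos|contact"
python3 -m jog '[[[0,0,0.01],[0,0,0],1],[[0,0,0.02],[0,0,0],1],[[0,0,0.03],[0,0,0],1],[[0,0,0.03],[0,0,0],1]]' | grep -E "pos|contact"
python3 -m jog '[[[0,0,0.01],[0,0,0],1],[[0,0,0.02],[0,0,0],1],[[0,0,0.03],[0,0,0],1],[[0,0,0.03],[0,0,0],1]]' | grep -E "clock|pos|contact"
```

```text
position: [546.8, 38.5, 186.9]
contact_force: [-1.6, 1.3, -0.9]
position: [546.6, 38.5, 189.5]
contact_force: [-1.7, -0.2, -1.3]
position: [546.7, 38.5, 192.5]
contact_force: [-1.9, -0.4, -0.6]
clock: 14.0
position: [546.7, 38.5, 195.2]
contact_force: [-0.6, 0.6, -4.5]
```

The wire was caught at TCP z ≈ 194 (bend 82, as expected). I'll keep drawing at 1 mm per row.

```bash

python3 -m jog '[[[0,0,0.01],[0,0,0],1],[[0,0,0.02],[0,0,0],1],[[0,0,0.03],[0,0,0],1],[[0,0,0.04],[0,0,0],1],[[0,0,0.05],[0,0,0],1],[[0,0,0.05],[0,0,0],1]]' | grep -E "pos|contact"
python3 -m jog '[[[0,0,0.01],[0,0,0],1],[[0,0,0.02],[0,0,0],1],[[0,0,0.03],[0,0,0],1],[[0,0,0.04],[0,0,0],1],[[0,0,0.05],[0,0,0],1],[[0,0,0.05],[0,0,0],1]]' | grep -E "pos|contact"
python3 -m jog '[[[0,0,0.01],[0,0,0],1],[[0,0,0.02],[0,0,0],1],[[0,0,0.03],[0,0,0],1],[[0,0,0.03],[0,0,0],1]]' | grep -E "pos|contact"
python3 -m jog '[[[0,0,0.01],[0,0,0],1],[[0,0,0.02],[0,0,0],1],[[0,0,0.03],[0,0,0],1],[[0,0,0.03],[0,0,0],1]]' | grep -E "clock|pos|contact"
```

```text
position: [546.7, 38.5, 200.5]
contact_force: [-0.1, -0.9, -4.0]
position: [546.7, 38.5, 205.5]
contact_force: [0.3, -0.0, -3.8]
position: [546.7, 38.5, 208.5]
contact_force: [-0.1, -0.4, -3.5]
clock: 16.0
position: [546.7, 38.5, 211.5]
contact_force: [0.8, 0.1, -4.8]
```

```bash

python3 -m jog '[[[0,0,0.01],[0,0,0],1],[[0,0,0.02],[0,0,0],1],[[0,0,0.03],[0,0,0],1]]' | grep -E "pos|contact"
python3 -m jog '[[[0,0,0.01],[0,0,0],1],[[0,0,0.02],[0,0,0],1],[[0,0,0.03],[0,0,0],1]]' | grep -E "pos|contact"
python3 -m jog '[[[0,0,0.01],[0,0,0],1],[[0,0,0.02],[0,0,0],1],[[0,0,0.03],[0,0,0],1]]' | grep -E "clock|pos|contact"
```

```text
position: [546.6, 38.5, 214.4]
contact_force: [0.6, -0.6, -4.7]
position: [546.2, 38.5, 216.7]
contact_force: [0.6, 0.0, -7.9]
clock: 16.9
position: [546.4, 38.4, 220.2]
contact_force: [-0.1, -1.2, -7.7]
```

```bash

python3 -m jog '[[[0,0,0.01],[0,0,0],1],[[0,0,0.02],[0,0,0],1],[[0,0,0.03],[0,0,0],1]]' | grep -E "pos|contact"
python3 -m jog '[[[0,0,0.01],[0,0,0],1],[[0,0,0.02],[0,0,0],1],[[0,0,0.03],[0,0,0],1]]' | grep -E "pos|contact"
python3 -m jog '[[[0,0,0.01],[0,0,0],1],[[0,0,0.02],[0,0,0],1],[[0,0,0.03],[0,0,0],1]]' | grep -E "clock|pos|contact"
```

```text
position: [546.6, 38.5, 223.4]
contact_force: [0.0, 0.4, -7.7]
position: [546.6, 38.5, 226.4]
contact_force: [-0.0, -0.3, -7.1]
clock: 17.8
position: [546.6, 38.5, 229.4]
contact_force: [-1.2, -0.7, -7.8]
```

```bash

python3 -m jog '[[[0,0,0.01],[0,0,0],1],[[0,0,0.02],[0,0,0],1],[[0,0,0.03],[0,0,0],1],[[0,0,0.04],[0,0,0],1],[[0,0,0.05],[0,0,0],1],[[0,0,0.06],[0,0,0],1]]' | grep -E "pos|contact"
python3 -m jog '[[[0,0,0.01],[0,0,0],1],[[0,0,0.02],[0,0,0],1],[[0,0,0.03],[0,0,0],1],[[0,0,0.04],[0,0,0],1],[[0,0,0.05],[0,0,0],1],[[0,0,0.06],[0,0,0],1]]' | grep -E "pos|contact"
python3 -m jog '[[[0,0,0.01],[0,0,0],1],[[0,0,0.02],[0,0,0],1],[[0,0,0.03],[0,0,0],1],[[0,0,0.04],[0,0,0],1],[[0,0,0.05],[0,0,0],1],[[0,0,0.06],[0,0,0],1]]' | grep -E "pos|contact"
python3 -m jog '[[[0,0,0.01],[0,0,0],1],[[0,0,0.02],[0,0,0],1],[[0,0,0.03],[0,0,0],1],[[0,0,0.04],[0,0,0],1],[[0,0,0.05],[0,0,0],1],[[0,0,0.06],[0,0,0],1]]' | grep -E "pos|contact"
python3 -m jog '[[[0,0,0.01],[0,0,0],1],[[0,0,0.02],[0,0,0],1],[[0,0,0.03],[0,0,0],1],[[0,0,0.04],[0,0,0],1],[[0,0,0.05],[0,0,0],1],[[0,0,0.06],[0,0,0],1]]' | grep -E "clock|pos|contact"
```

```text
position: [546.7, 38.5, 235.4]
contact_force: [0.8, 0.4, -7.1]
position: [546.6, 38.5, 241.4]
contact_force: [-0.4, 0.1, -7.2]
position: [546.6, 38.5, 247.4]
contact_force: [-0.4, -0.3, -6.1]
position: [546.6, 38.4, 253.4]
contact_force: [-0.0, 0.6, -7.0]
clock: 20.8
position: [546.9, 38.5, 259.8]
contact_force: [0.6, -0.3, -3.7]
```

Past the nubs, with the weight back to 3.7 N. Now I'll lift it clear of the box.

```bash

python3 -m jog '[[[0,0,0.02],[0,0,0],1],[[0,0,0.05],[0,0,0],1],[[0,0,0.08],[0,0,0],1],[[0,0,0.11],[0,0,0],1],[[0,0,0.14],[0,0,0],1],[[0,0,0.17],[0,0,0],1],[[0,0,0.2],[0,0,0],1],[[0,0,0.23],[0,0,0],1],[[0,0,0.26],[0,0,0],1],[[0,0,0.29],[0,0,0],1],[[0,0,0.32],[0,0,0],1],[[0,0,0.35],[0,0,0],1]]' | grep -E "pos|contact"
python3 -m jog '[[[0,0,0.03],[0,0,0],1],[[0,0,0.06],[0,0,0],1],[[0,0,0.1],[0,0,0],1],[[0,0,0.14],[0,0,0],1],[[0,0,0.18],[0,0,0],1],[[0,0,0.22],[0,0,0],1],[[0,0,0.26],[0,0,0],1],[[0,0,0.3],[0,0,0],1],[[0,0,0.34],[0,0,0],1],[[0,0,0.38],[0,0,0],1],[[0,0,0.41],[0,0,0],1],[[0,0,0.43],[0,0,0],1],[[0,0,0.44],[0,0,0],1],[[0,0,0.45],[0,0,0],1],[[0,0,0.45],[0,0,0],1]]' | grep -E "clock|pos|contact"
python3 - <<'E'
from h import *; from bench import get_image
import cv2
o=[]
for n,b in(("top",(320,165,60,60)),("side",(270,90,110,110))):
    g=get_image(n); np.savez(n+"2.npz",**g); x,y,w,h=b; o.append(cv2.resize(g["frame"][y:y+h,x:x+w,::-1],(400,400),interpolation=cv2.INTER_CUBIC))
cv2.imwrite("pics/c5.png",np.hstack(o))
E
```

```text
position: [546.6, 38.5, 294.6]
contact_force: [0.4, 0.4, -5.4]
clock: 23.5
position: [546.6, 38.5, 339.3]
contact_force: [0.1, -0.8, -4.3]
```

View pics/c5.png

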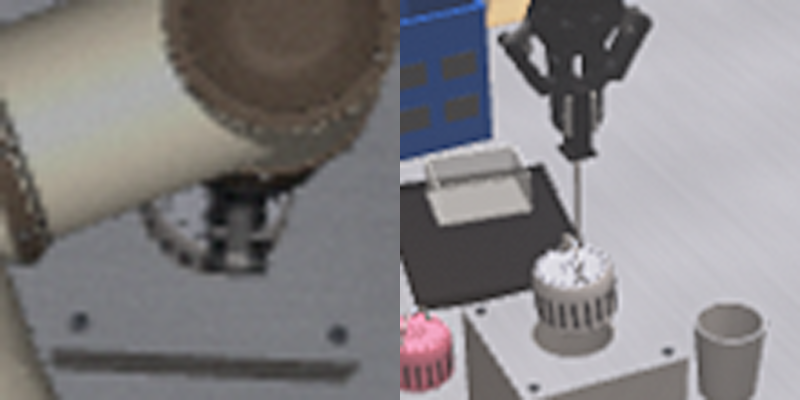

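It hangs freely and upright over the box. Carrying it to the tray.

```bash

python3 -m jog '[[[-0.005,-0.03,0],[0,0,0],1],[[-0.015,-0.08,0],[0,0,0],1],[[-0.03,-0.16,0],[0,0,0],1],[[-0.05,-0.26,0],[0,0,0],1],[[-0.07,-0.38,0],[0,0,0],1],[[-0.09,-0.5,0],[0,0,0],1],[[-0.11,-0.62,0],[0,0,0],1],[[-0.13,-0.74,0],[0,0,0],1],[[-0.15,-0.86,0],[0,0,0],1]]' | grep -E "pos|contact"
python3 -m jog '[[[-0.02,-0.12,0],[0,0,0],1],[[-0.04,-0.24,0],[0,0,0],1],[[-0.06,-0.36,0],[0,0,0],1],[[-0.08,-0.48,0],[0,0,0],1],[[-0.1,-0.6,0],[0,0,0],1],[[-0.12,-0.72,0],[0,0,0],1],[[-0.14,-0.84,0],[0,0,0],1]]' | grep -E "pos|contact"
python3 -m jog '[[[-0.02,-0.12,0],[0,0,0],1],[[-0.04,-0.24,0],[0,0,0],1],[[-0.06,-0.36,0],[0,0,0],1],[[-0.08,-0.48,0],[0,0,0],1],[[-0.1,-0.6,0],[0,0,0],1],[[-0.12,-0.72,0],[0,0,0],1],[[-0.14,-0.84,0],[0,0,0],1]]' | grep -E "pos|contact"
python3 -m jog '[[[-0.02,-0.12,0],[0,0,0],1],[[-0.04,-0.24,0],[0,0,0],1],[[-0.06,-0.36,0],[0,0,0],1],[[-0.08,-0.46,0],[0,0,0],1],[[-0.1,-0.55,0],[0,0,0],1],[[-0.11,-0.63,0],[0,0,0],1],[[-0.12,-0.69,0],[0,0,0],1],[[-0.13,-0.73,0],[0,0,0],1],[[-0.14,-0.74,0],[0,0,0],1],[[-0.14,-0.74,0],[0,0,0],1],[[-0.14,-0.74,0],[0,0,0],1]]' | grep -E "clock|pos|contact"
```

```text
position: [531.4, -48.7, 339.4]
contact_force: [0.5, -0.0, -4.3]
position: [517.4, -132.5, 339.3]
contact_force: [-0.2, 0.3, -3.9]
position: [503.5, -216.5, 339.3]
contact_force: [1.2, -0.6, -5.0]
clock: 27.0
position: [489.6, -289.2, 339.3]
contact_force: [0.2, 0.1, -4.3]
```

```bash

python3 -m jog '[[[0,0,-0.03],[0,0,0],1],[[0,0,-0.08],[0,0,0],1],[[0,0,-0.16],[0,0,0],1],[[0,0,-0.24],[0,0,0],1],[[0,0,-0.32],[0,0,0],1],[[0,0,-0.4],[0,0,0],1],[[0,0,-0.48],[0,0,0],1],[[0,0,-0.56],[0,0,0],1],[[0,0,-0.64],[0,0,0],1],[[0,0,-0.72],[0,0,0],1],[[0,0,-0.8],[0,0,0],1]]' | grep -E "pos|contact"
python3 -m jog '[[[0,0,-0.07],[0,0,0],1],[[0,0,-0.14],[0,0,0],1],[[0,0,-0.21],[0,0,0],1],[[0,0,-0.28],[0,0,0],1],[[0,0,-0.35],[0,0,0],1],[[0,0,-0.42],[0,0,0],1],[[0,0,-0.47],[0,0,0],1],[[0,0,-0.51],[0,0,0],1],[[0,0,-0.53],[0,0,0],1],[[0,0,-0.54],[0,0,0],1],[[0,0,-0.54],[0,0,0],1],[[0,0,-0.54],[0,0,0],1]]' | grep -E "pos|contact"
python3 -m jog '[[[0,0,-0.01],[0,0,0],1],[[0,0,-0.02],[0,0,0],1],[[0,0,-0.03],[0,0,0],1],[[0,0,-0.04],[0,0,0],1],[[0,0,-0.05],[0,0,0],1],[[0,0,-0.06],[0,0,0],1],[[0,0,-0.07],[0,0,0],1],[[0,0,-0.08],[0,0,0],1],[[0,0,-0.09],[0,0,0],1],[[0,0,-0.1],[0,0,0],1]]' | grep -E "clock|pos|contact"
python3 - <<'E'
from h import *; from bench import get_image
import cv2
g=get_image("side"); np.savez("side3.npz",**g)
cv2.imwrite("pics/c6.png",cv2.resize(g["frame"][90:200,240:350,::-1],(550,550),interpolation=cv2.INTER_CUBIC))
E
```

```text
position: [489.6, -289.5, 258.7]
contact_force: [-0.2, 0.1, -4.5]
position: [489.8, -289.6, 205.6]
contact_force: [0.3, -0.3, -3.8]
clock: 30.3
position: [489.6, -289.5, 195.2]
contact_force: [0.8, -0.4, -5.0]
```

View pics/c6.png

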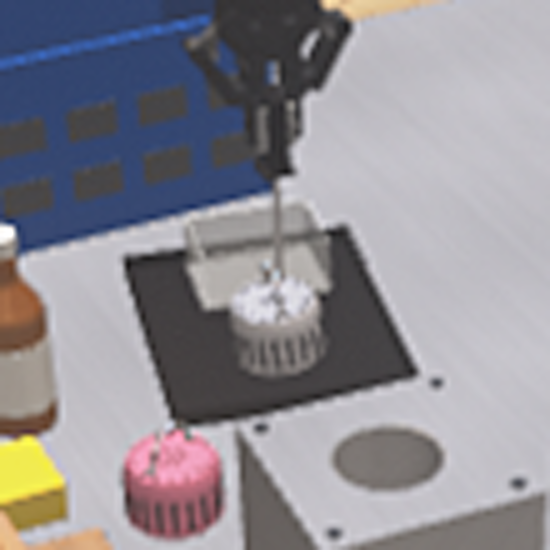

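The strainer hangs upright over the free half of the tray (about (296,155) in full-image pixels), clear of the tub and rims. I'll creep down to contact.

```bash

python3 -m jog '[[[0,0,-0.01],[0,0,0],1],[[0,0,-0.02],[0,0,0],1],[[0,0,-0.03],[0,0,0],1],[[0,0,-0.03],[0,0,0],1]]' | grep -E "pos|contact"
python3 -m jog '[[[0,0,-0.01],[0,0,0],1],[[0,0,-0.02],[0,0,0],1],[[0,0,-0.02],[0,0,0],1]]' | grep -E "pos|contact"
python3 -m jog '[[[0,0,-0.01],[0,0,0],1],[[0,0,-0.02],[0,0,0],1],[[0,0,-0.02],[0,0,0],1]]' | grep -E "pos|contact"
python3 -m jog '[[[0,0,-0.01],[0,0,0],1],[[0,0,-0.02],[0,0,0],1],[[0,0,-0.02],[0,0,0],1]]' | grep -E "clock|pos|contact"
```

```text
position: [489.4, -289.6, 192.6]
contact_force: [-0.3, 0.3, -2.0]
position: [489.4, -289.6, 190.4]
contact_force: [-1.1, 0.1, -0.8]
position: [489.5, -289.5, 188.2]
contact_force: [-1.3, -0.4, -1.1]
clock: 31.65
position: [489.6, -289.5, 186.1]
contact_force: [-2.5, -0.1, -0.8]
```

```bash

python3 -m jog '[[[-0.01,0,0],[0,0,0],1],[[-0.015,0,-0.01],[0,0,0],1],[[-0.015,0,-0.03],[0,0,0],1],[[-0.015,0,-0.04],[0,0,0],1],[[-0.015,0,-0.04],[0,0,0],1]]' | grep -E "pos|contact"
python3 -m jog '[[[0,0,-0.01],[0,0,0],1],[[0,0,-0.03],[0,0,0],1],[[0,0,-0.04],[0,0,0],1],[[0,0,-0.04],[0,0,0],1]]' | grep -E "pos|contact"
python3 -m jog '[[[0,0,-0.01],[0,0,0],1],[[0,0,-0.025],[0,0,0],1],[[0,0,-0.035],[0,0,0],1],[[0,0,-0.035],[0,0,0],1]]' | grep -E "clock|pos|contact"
```

```text
position: [488.1, -289.5, 182.0]
contact_force: [-1.3, 0.0, -1.1]
position: [488.1, -289.5, 178.0]
contact_force: [-1.2, -0.5, -1.0]
clock: 32.95
position: [488.1, -289.5, 174.5]
contact_force: [-1.9, 0.1, -0.5]
```

Free in z. Withdrawing along -x.

```bash

python3 -m jog '[[[-0.01,0,0],[0,0,0],1],[[-0.02,0,0],[0,0,0],1],[[-0.03,0,0],[0,0,0],1],[[-0.03,0,0],[0,0,0],1]]' | grep -E "pos|contact"
python3 -m jog '[[[-0.01,0,0],[0,0,0],1],[[-0.02,0,0],[0,0,0],1],[[-0.03,0,0],[0,0,0],1],[[-0.03,0,0],[0,0,0],1]]' | grep -E "pos|contact"
python3 -m jog '[[[-0.01,0,0],[0,0,0],1],[[-0.02,0,0],[0,0,0],1],[[-0.03,0,0],[0,0,0],1],[[-0.04,0,0],[0,0,0],1],[[-0.04,0,0],[0,0,0],1]]' | grep -E "clock|pos|contact"
```

```text
position: [484.9, -289.5, 174.8]
contact_force: [-0.6, -1.1, -1.3]
position: [482.7, -289.7, 175.2]
contact_force: [-0.3, -1.1, -1.1]
clock: 34.25
position: [478.0, -289.5, 174.8]
contact_force: [0.7, 0.5, -2.4]
```

```bash

python3 -m jog '[[[-0.02,0,0],[0,0,0],1],[[-0.04,0,0],[0,0,0],1],[[-0.06,0,0],[0,0,0],1],[[-0.06,0,0],[0,0,0],1]]' | grep -E "pos|contact"
python3 -m jog '[[[-0.02,0,0],[0,0,0],1],[[-0.04,0,0],[0,0,0],1],[[-0.06,0,0],[0,0,0],1],[[-0.08,0,0],[0,0,0],1],[[-0.08,0,0],[0,0,0],1]]' | grep -E "clock|pos|contact"
python3 -m jog '[[[0,0,0.02],[0,0,0],1],[[0,0,0.04],[0,0,0],1],[[0,0,0.06],[0,0,0],1],[[0,0,0.08],[0,0,0],1],[[0,0,0.1],[0,0,0],1]]' | grep -E "clock|pos|contact"
python3 - <<'E'
from h import *; from bench import get_image
import cv2
g=get_image("side"); np.savez("side4.npz",**g)
cv2.imwrite("pics/c7.png",cv2.resize(g["frame"][100:180,250:330,::-1],(560,560),interpolation=cv2.INTER_CUBIC))
E
```

```text
position: [471.8, -289.5, 174.8]
contact_force: [-0.1, -0.7, -1.0]
clock: 35.15
position: [463.8, -289.5, 174.8]
contact_force: [0.8, -0.6, -0.5]
clock: 35.65
position: [464.2, -289.5, 185.0]
contact_force: [-0.0, 0.7, -1.0]
```

View pics/c7.png

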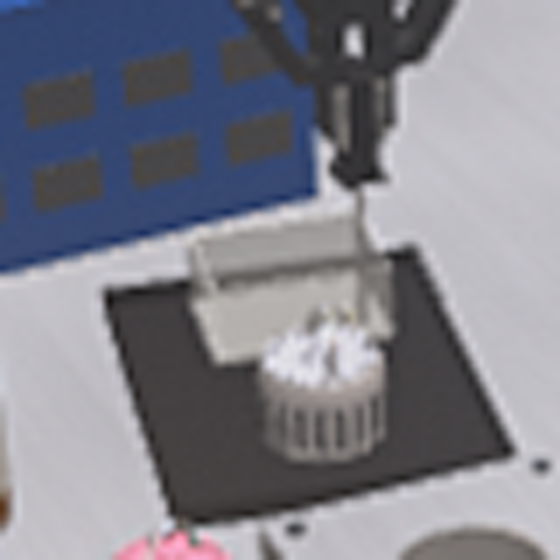

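The strainer stands upright on the free half, and the hook is clear. Taking the hook back to its stand: shift (64, 586), yaw +20°.

```bash

python3 -m jog '[[[0,0,0.15],[0,0,0],1],[[0,0,0.4],[0,0,0],1],[[0,0,0.7],[0,0,0],1],[[0,0,1],[0,0,0],1]]' | grep -E "pos|contact"
python3 -m jog '[[[0.1,0.3,0],[0,0,0],1],[[0.2,0.65,0],[0,0,0.02],1],[[0.3,1,0],[0,0,0.04],1]]' | grep -E "pos"
python3 -m jog '[[[0.1,0.3,0],[0,0,0.01],1],[[0.2,0.65,0],[0,0,0.02],1],[[0.34,1,0],[0,0,0.04],1]]' | grep -E "pos"
python3 -m jog '[[[0,0.3,0],[0,0,0.01],1],[[0,0.65,0],[0,0,0.02],1],[[0,1,0],[0,0,0.04],1]]' | grep -E "pos"
python3 -m jog '[[[0,0.3,0],[0,0,0.01],1],[[0,0.65,0],[0,0,0.02],1],[[0,1,0],[0,0,0.0467],1]]' | grep -E "pos"
python3 -m jog '[[[0,0.3,0],[0,0,0],1],[[0,0.65,0],[0,0,0],1],[[0,1,0],[0,0,0],1]]' | grep -E "pos"
python3 -m jog '[[[0,0.3,0],[0,0,0],1],[[0,0.55,0],[0,0,0],1],[[0,0.75,0],[0,0,0],1],[[0,0.86,0],[0,0,0],1],[[0,0.86,0],[0,0,0],1],[[0,0.86,0],[0,0,0],1],[[0,0.86,0],[0,0,0],1]]'
python3 - <<'E'
from h import *; from bench import get_image
import cv2
g=get_image("side"); np.savez("side5.npz",**g)
cv2.imwrite("pics/c8.png",cv2.resize(g["frame"][150:280,310:420,::-1],(508,600),interpolation=cv2.INTER_CUBIC))
a=np.deg2rad(17);o=np.array([528.1,296.4,262.5]);d=np.array([np.cos(a),np.sin(a),0])
for n,X in(("shank",o+[0,0,-60]),("bend",o+6*d+[0,0,-89.5]),("tip",o+12*d+[0,0,-79.5]),("collar",o)): print(n,np.round(proj(g,X),1))
for v in (210,214,218,222,226,230,232,234):print(v,g["frame"][v,355:375].mean(-1).astype(int))
E
```

```text
position: [463.9, -289.5, 285.8]
contact_force: [0.2, 0.4, -1.6]
position: [494.2, -188.6, 285.1]
position: [528.0, -88.2, 285.1]
position: [528.0, 11.8, 284.8]
position: [527.8, 111.8, 284.9]
position: [527.9, 211.8, 284.9]
clock: 38.3
position: [528.2, 295.4, 285.0]
ee_rot: [0.803, -0.596, 0.0, 0.0]
contact_force: [-0.0, 0.5, -2.4]
gripper_width: 15.4
grasp_force: 59.4
shank [364.  204.3]
bend [362.2 213.1]
tip [360.9 211.3]
collar [365.  187.5]
210 [195 196 195 196 198 199 201 178 115 155 202 198 196 198 197 197 196 193
 192 194]
214 [199 196 194 196 192 153 129 171 185 199 195 195 195 194 195 196 196 197
 198 197]
218 [196 195 197 198 198 195 193 195 197 203 191 136 137 176 198 196 195 196
 195 197]
222 [194 194 195 199 189 137 125 148 189 202 193 192 204 196 191 178 159 132
 181 199]
226 [122 145 187 201 192 191 204 196 189 180 161 116 157 186 200 200 198 197
 197 198]
230 [210 193 187 174 153 113 145 186 201 200 197 194 195 195 196 197 197 195
 194 195]
232 [178 148 113 146 188 202 197 194 193 194 195 196 195 194 195 195 197 197
 195 194]
234 [146 189 202 198 195 195 195 195 194 192 194 195 196 194 195 194 194 196
 196 196]
```

View pics/c8.png

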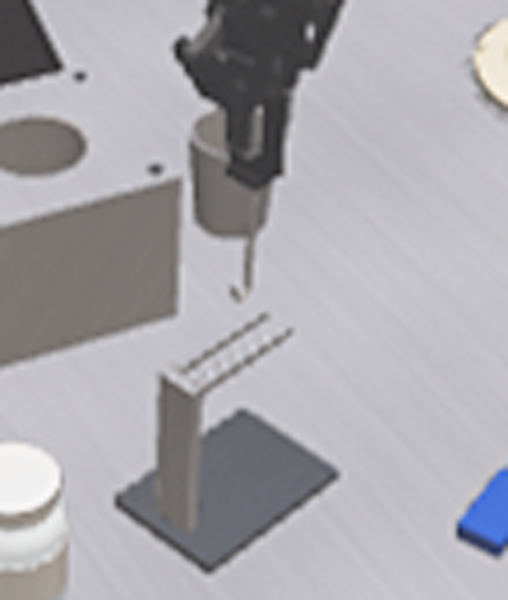

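The hook is upright above the prong gap, with its J at about (362,214) as predicted. I'll lower it into the gap.

```bash

python3 -m jog '[[[0,0,-0.1],[0,0,0],1],[[0,0,-0.2],[0,0,0],1],[[0,0,-0.28],[0,0,0],1],[[0,0,-0.28],[0,0,0],1],[[0,0,-0.28],[0,0,0],1]]' | grep -E "pos|contact"
python3 -m jog '[[[0,0,-0.02],[0,0,0],1],[[0,0,-0.04],[0,0,0],1],[[0,0,-0.06],[0,0,0],1],[[0,0,-0.08],[0,0,0],1],[[0,0,-0.1],[0,0,0],1]]' | grep -E "pos|contact"
python3 -m jog '[[[0,0,-0.02],[0,0,0],1],[[0,0,-0.04],[0,0,0],1],[[0,0,-0.06],[0,0,0],1],[[0,0,-0.08],[0,0,0],1],[[0,0,-0.1],[0,0,0],1]]' | grep -E "clock|pos|contact"
```

```text
position: [528.1, 296.4, 256.4]
contact_force: [-0.6, -0.5, -1.2]
position: [528.1, 296.5, 246.7]
contact_force: [0.9, 0.0, -1.5]
clock: 39.85
position: [528.1, 296.5, 236.6]
contact_force: [-0.4, -0.1, -2.4]
```

```bash

python3 -m jog '[[[0,0,-0.04],[0,0,0],1],[[0,0,-0.08],[0,0,0],1],[[0,0,-0.12],[0,0,0],1],[[0,0,-0.16],[0,0,0],1],[[0,0,-0.2],[0,0,0],1],[[0,0,-0.24],[0,0,0],1],[[0,0,-0.28],[0,0,0],1],[[0,0,-0.32],[0,0,0],1]]' | grep -E "pos|contact"
python3 -m jog '[[[0,0,-0.04],[0,0,0],1],[[0,0,-0.08],[0,0,0],1],[[0,0,-0.12],[0,0,0],1],[[0,0,-0.16],[0,0,0],1],[[0,0,-0.2],[0,0,0],1],[[0,0,-0.24],[0,0,0],1],[[0,0,-0.28],[0,0,0],1],[[0,0,-0.32],[0,0,0],1],[[0,0,-0.36],[0,0,0],1],[[0,0,-0.38],[0,0,0],1],[[0,0,-0.38],[0,0,0],1]]' | grep -E "pos|contact"
python3 -m jog '[[[0,0,-0.01],[0,0,0],1],[[0,0,-0.02],[0,0,0],1],[[0,0,-0.03],[0,0,0],1],[[0,0,-0.04],[0,0,0],1],[[0,0,-0.05],[0,0,0],1],[[0,0,-0.06],[0,0,0],1],[[0,0,-0.07],[0,0,0],1],[[0,0,-0.07],[0,0,0],1]]' | grep -E "clock|pos|contact"
```

```text
position: [528.1, 296.5, 204.5]
contact_force: [-0.0, -0.0, -0.6]
position: [528.0, 296.4, 166.4]
contact_force: [-0.3, -0.2, -1.2]
clock: 42.55
position: [528.0, 296.4, 159.6]
contact_force: [-0.9, -0.3, -1.1]
```

```bash

python3 -m jog '[[[0,0,-0.005],[0,0,0],1],[[0,0,-0.01],[0,0,0],1],[[0,0,-0.01],[0,0,0],1]]' | grep -E "pos|contact"
python3 -m jog '[[[0,0,-0.005],[0,0,0],1],[[0,0,-0.01],[0,0,0],1],[[0,0,-0.01],[0,0,0],1]]' | grep -E "clock|pos|contact"
python3 -m jog '[[[0,0,-0.005],[0,0,0],1],[[0,0,-0.005],[0,0,0],1],[[0,0,-0.005],[0,0,0],1]]' | grep -E "clock|pos|contact"
```

```text
position: [528.1, 296.4, 158.7]
contact_force: [-0.6, 0.5, -1.0]
clock: 43.15
position: [528.1, 296.4, 157.7]
contact_force: [-0.8, -0.6, -1.4]
clock: 43.45
position: [528.1, 296.5, 157.6]
contact_force: [-0.7, -0.2, 0.9]
```

The collar is resting on the prongs (weight off, about 2 N change). Releasing and retreating.

```bash

python3 -m jog '[[[0,0,0],[0,0,0],0.6],[[0,0,0],[0,0,0],0.4],[[0,0,0],[0,0,0],0],[[0,0,0],[0,0,0],-0.4],[[0,0,0],[0,0,0],-0.4],[[0,0,0],[0,0,0],-0.4]]' | grep -E "width|contact"
python3 -m jog '[[[0,0,0.05],[0,0,0],-0.4],[[0,0,0.15],[0,0,0],-0.4],[[0,0,0.3],[0,0,0],-0.4],[[0,0,0.6],[0,0,0],-0.4],[[0,0,1],[0,0,0],-0.4]]' | grep -E "pos|contact"
python3 -m jog '[[[0,-0.4,0.2],[0,0,0],-0.4],[[0,-0.8,0.3],[0,0,0],-0.4],[[0,-1,0.3],[0,0,0],-0.4],[[0,-1,0.3],[0,0,0],-0.4]]' | grep -E "pos|contact"
python3 -m jog '[[[-0.4,-0.4,0.1],[0,0,0],-0.4],[[-0.8,-0.8,0.1],[0,0,0],-0.4],[[-1,-1,0.1],[0,0,0],-0.4],[[-1,-1,0.1],[0,0,0],-0.4],[[-1,-1,0.1],[0,0,0],-0.4]]' | grep -E "clock|pos|contact"
python3 - <<'E'
from h import *; from bench import get_image
import cv2
s=get_image("side"); t=get_image("top")
A=cv2.resize(s["frame"][110:290,210:410,::-1],(600,540),interpolation=cv2.INTER_CUBIC)
B=cv2.resize(t["frame"][180:225,255:300,::-1],(200,200),interpolation=cv2.INTER_CUBIC)
C=cv2.resize(t["frame"][180:255,410:495,::-1],(200,200),interpolation=cv2.INTER_CUBIC)
cv2.imwrite("pics/c9.png",np.hstack([A,np.vstack([B,C,np.zeros((140,200,3),np.uint8)])]))
P=pts(t);H=P[175:230,255:300].reshape(-1,3);Q=H[(H[:,2]>170)&(H[:,2]<215)]
print("handle",len(Q),Q.mean(0),Q[:,2].max())
H=P[180:255,410:495].reshape(-1,3);Q=H[(H[:,2]>45)&(H[:,2]<100)&(H[:,1]>-340)];print("strainer",len(Q),Q.mean(0),np.median(Q[:,2]))
E
```

```text
contact_force: [0.1, 0.2, 0.2]
gripper_width: 59.8
position: [527.4, 295.9, 257.5]
contact_force: [1.1, 0.2, 0.1]
position: [528.0, 194.4, 288.5]
contact_force: [0.7, 0.7, -0.8]
clock: 45.45
position: [428.1, 96.8, 297.7]
contact_force: [1.2, 0.3, -0.3]
handle 62 [527.07717435 294.95217842 198.59985009] 207.90538659278013
strainer 300 [ 491.81964061 -287.78754268   54.55148419] 53.59865159929012
```

View pics/c9.png

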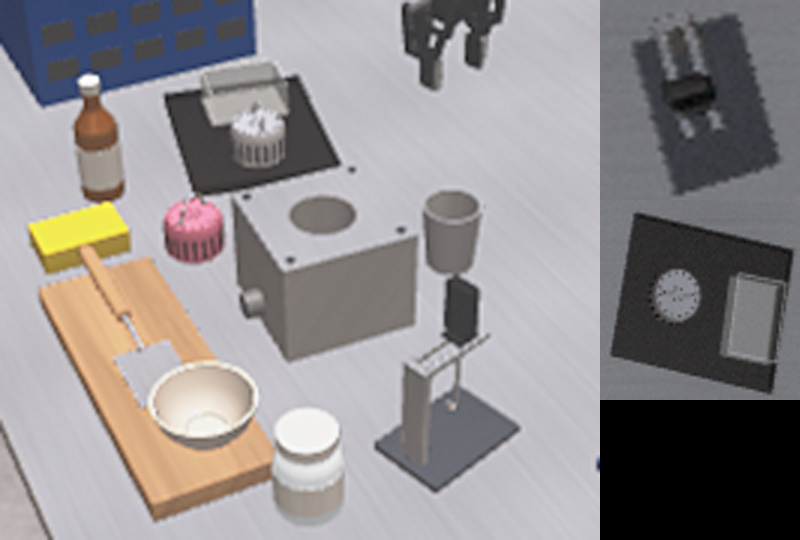

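The strainer stands upright on the free half of the tray (top at 54 mm, as expected). The hook hangs upright between the prongs where it was, and everything else is unmoved. Handing in.

```bash
python3 -c "
from bench import *
print(job_done())"
```

```text
the job is handed in; nothing more can be done
None
```

The strainer now stands upright on the free half of the tray, the black hook hangs back upright between the prongs of its stand, nothing else looks moved in the final pictures, and the job was handed in at about 45.5 s with no verdict returned.

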